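Turn a trolley wheel by its spokes until the valve is at the top

ROBOT

A 7-joint arm with a two-finger parallel gripper is mounted at the origin on the work surface; the furniture and walls round the work are solid. World frame = base frame: x ahead of the robot, y to its left, z up, the work surface at z = 0. Lengths are in m, angles in degrees, forces in N, time in s.
With the tool pointing down it reaches from about 0.425 to 0.875 m from the base axis. Payload 4.7 kg.
Tool frame: the origin (TCP) lies at the very end of the fingers, on their centre line; the grasp point (between the pads) lies 19 mm behind it; z points along the fingers, y is the direction in which the jaws open and shut (so a half turn about z gives the same grasp; the last joint's range is limited). The gripper opens to 87 mm and grips with 3 to 60 N. Pads are 19 mm wide; open, the fingers measure 117 mm over their backs; the gripper's body (75 mm by 190 mm) begins 51 mm behind the grasp point.
Start: joints at [70.995, 18.392, -4.016, 83.108, 1.295, 78.541, -3.26], TCP at [0.22, -0.612, 0.189] pointing down, gripper open.
Joint ranges: [-163.93, 163.93], [-17.29, 119.83], [-79.2, 71.16], [3.27, 140.29], [-89.18, 269.18], [5.43, 117.66], [-154.24, 154.24]. Speed limits (degrees/s): [147.25, 147.25, 180, 180, 180, 180, 180].

INTERFACE

Orientations are given as [roll, pitch, yaw] about the fixed x, y, z axes, in that order (R = Rz(yaw) Ry(pitch) Rx(roll)).
In Python, from cell import env gives the robot as it stands.
- The arm moves only by the tool servo_tool, never from a script. Its argument "increments" is a list that holds one entry, the list of rows, each a list of 7 numbers: the shift along the tool's x, y, z in m, then the turn, a rotation vector about the tool's x, y, z in degrees, then the opening, from -1 (shut) to 1 (fully open). In form: [[[dx, dy, dz, rx, ry, rz, fingers], ...]]. A call has 1 to 20 rows; each row is the pose to reach, as a shift and turn from the pose commanded when the call began, along the tool's axes at that moment; what a row does not reach only later rows make up. A row lasts 1/10 s, in which the tool goes at most 50 mm and 8.59 degrees, less where a joint would pass 70% of its speed; a pose out of reach is approached as far as the arm can. A call with a gripper value outside its range is refused whole. The fingers move at their own pace and stop on an object; "squeeze" is the grip in N (left out, the last holds). Time passes only in rows, so rows that repeat a pose let the fingers close. It gives the time, the measured TCP pose, the force and the opening at its end, in the units of the state.
- env.get_obs(): the state, without advancing time (a new reading comes with each control period).
- env.read_camera(name): name is "scene" or "side" or "wrist"; returns a dict with "frame" (400x640x3 uint8, blue, green, red), "intrinsics" (3x3 intrinsics, pixels), "rvec" (rotation vector, rad) and "tvec" (3), from world to camera coordinates, as OpenCV has them. Camera axes: x right, y down, z forward; pixel columns grow to the right and rows downward; lengths in m; the calibration is good to about 2 mm. A picture is of the moment at which its call begins. There is no depth.
- env.sign_off(): hands the job in, once; it reports no verdict.
The state is a dict: "time_s": time; "qpos": joint angles; "joint_velocities": joint speeds; "effort": joint torques, N m; "tool_pos": TCP position; "tool_rot": TCP orientation; "force": force on the tool from outside, world axes, zero at the start; "wrist_torque": the same for the moment, N m; "grip_width": finger opening in m.
Only numpy, scipy, OpenCV 4.12 (cv2) and the standard library are available. Lean on these libraries where they do the work, as an engineer would, in place of code of your own. Each camera call takes 0.05 s, during which the arm holds its last target.

TASK

The trolley wheel on the bench stand has to be pumped up: turn it by pushing one spoke after another with the fingertips, in the part of the wheel that the clear guard leaves open, until its valve is at the very top, in line with the red pointer. Push gently: do not grip or strike the spokes, do not push on the valve itself, and leave the tools and parts around the stand where they are. Finish with the hand clear of the wheel.

Things in the scene. Friction and masses are not known exactly. Their poses are not given: they have to be found in the camera images.
- stand: Fixed stand of the wheel. Origin on the bench straight under the wheel's centre, which is 170 mm up; x is horizontal, away from the robot, y left, z up. The wheel leans back: its plane rises 40 degrees above horizontal towards stand +x. 'Uphill' in that plane is (cos 40, 0, sin 40) and its face looks along (-sin 40, 0, cos 40), up and towards the robot, in the stand's frame.
- guard_edge (a point): Middle of the upper edge of the fixed clear guard plate, on its front. The plate (310 mm wide, aluminium edge) lies parallel to the wheel, 26 to 36 mm in front of its middle plane, over the lower half and up to 15 mm uphill of the centre. Above that edge the wheel is open.
- pointer (a point): Middle of the fixed red pointer (22x16x8 mm), just outside the tyre straight uphill of the centre, on a bent blue rod.
- hub_centre (a point): Centre of the wheel in its middle plane. z is the axle, pointing out of the face, towards the robot and up; x points from the centre to the valve and turns with the wheel. The black tyre is 280 mm in outer diameter and stands 20 mm out of the middle plane on both sides.
- wheel (a joint): Turn of the wheel, rad: 0 (or any multiple of 2 pi) with the valve at the very top; grows counter-clockwise as seen from the robot (valve from the top to the left). Turns without end both ways; a stiff hub (about 0.3 N m) holds it where it is left. Starts between 2.45 and 3.83: valve low, behind the clear guard.
- spokes: The five grey spokes; origin and axes as hub_centre. Straight bars 14 mm wide, from the hub (42 mm diameter) to the rim (inner radius 98 mm), at 36, 108, 180, 252, 324 degrees counter-clockwise from the valve; they lie from 0 to 14 mm in front of the middle plane. Open right through between them, 30 mm free behind the middle plane.
- valve: Valve stem of the wheel, 10 mm thick with a yellow cap, on the inside of the rim half-way between two spokes, pointing at the hub: from 98 mm to 80 mm from the centre. Same origin and axes as hub_centre. Not to be pushed.
- valve_tip (a point): Inner end of the valve's yellow cap, 80 mm from the wheel's centre.
- valve_home (a point): Fixed point, straight uphill of the wheel's centre and in line with the red pointer, where the valve tip is to be.
- oil_can: Loose bystander: small red oil can with a spout, 56x59 mm, 156 mm tall; origin under its foot. Not to be moved.
- angle_offcut: Loose bystander: offcut of dark angle steel, 75x40x40 mm. Not to be moved.
- tube_offcut: Loose bystander: offcut of dark square tube, 60x70x60 mm. Not to be moved.
- flat_offcut: Loose bystander: flat steel offcut, 122x40x10 mm. Not to be moved.
- nut_2: Loose bystander: dark hexagon nut, 28 mm across, 13 mm high. Not to be moved.
- screwdriver_flat: Loose bystander: screwdriver with black handle, 200 mm long. Not to be moved.

How it is judged (in metres and radians):
On the way:
1. a spoke is pushed with the fingers (contact force between the fingers and spokes above 1 N).
At the end, for the whole second after the job is handed in: The valve's tip is within 10 mm of its place at the very top under the pointer (about 7 degrees of turn) and the wheel is at rest (distance between valve_tip and valve_home below 0.01 m and velocity of joint wheel between -0.05 and 0.05 rad/s); the robot touches nothing.
It fails at once if the spokes are gripped or struck (fingers on spokes with over 40 N) (contact force between the fingers and spokes above 40 N).
It fails at once if the valve is pushed (more than 4 N) (contact force between the fingers and valve above 4 N).
It fails at once if a tool or part beside the stand is moved more than 20 mm or lifted (distance of any of oil_can, angle_offcut, tube_offcut, flat_offcut, nut_2, screwdriver_flat from where it was at the start of the episode above 0.02 m).
It also fails if it takes over 51 s, if anything falls off the work surface, if the arm or the gripper's body presses on something with over 40 N, if the wrist force passes 120 N, or if a joint passes its speed limit or range.

## Working session

There is one attempt and no reset: what is moved stays moved. The work goes in short steps, Python scripts to look and compute and a tool call to move; the robot and the scene stay as the last step left them, time stands still between calls to the robot, and variables do not carry over. Pictures are saved under pics/ and viewed, and the job is handed in when it is done.

Besides the shell and the picture viewer there is one more tool, called after "Call:" by a JSON object that holds its "fn" and its "kwargs". servo_tool: Moves the arm, as the interface text tells. Its arguments: {"type":"object","properties":{"increments":{"type":"array","items":{"type":"array","items":{"type":"array","items":{"type":"number"}}}},"squeeze":{"type":"number"}},"required":["increments"]}

```bash
ls; mkdir -p pics
python3 - <<'E'
from cell import env
import cv2
o=env.get_obs(); print({k:o[k] for k in ("time_s","tool_pos","tool_rot","force","grip_width")})
for n in("scene","side","wrist"):
    r=env.read_camera(n); cv2.imwrite(f"pics/a_{n}.png",r["frame"]); print(n,r["intrinsics"],r["rvec"],r["tvec"])
E
```

```text
pics
{'time_s': 0.0, 'tool_pos': array([ 0.22004767, -0.61095554,  0.18825093]), 'tool_rot': array([-1.79889998e+02,  8.00176216e-03,  1.98149895e+01]), 'force': array([-0.21543147, -0.2677956 , -0.3966667 ]), 'grip_width': 0.08701396493461497}
scene [[402.85806487   0.         320.0261876 ]
 [  0.         402.85806487 203.41060967]
 [  0.           0.           1.        ]] [ 0.67845832 -2.39948331  1.36588861] [0.43524068 0.27547145 0.91289825]
side [[410.21530366   0.         319.75848143]
 [  0.         410.21530366 198.21858834]
 [  0.           0.           1.        ]] [ 0.48893928 -2.58274953  1.41309592] [0.49343549 0.24553007 1.18501171]
wrist [[289.97173537   0.         315.57282052]
 [  0.         289.97173537 200.00203349]
 [  0.           0.           1.        ]] [-2.35865306  1.65614658  0.25527663] [-0.65011024 -0.03644148  0.39123557]
```

View pics/a_scene.png

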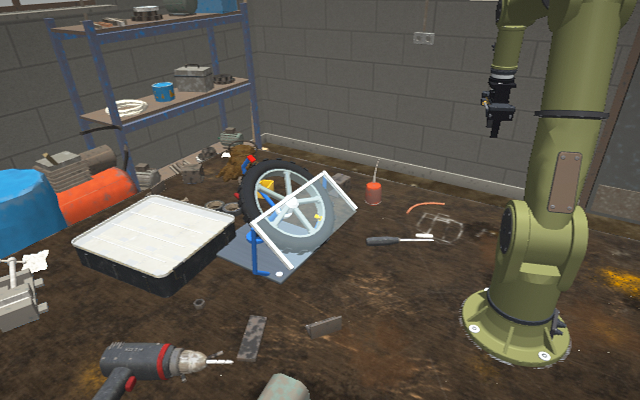

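View pics/a_side.png

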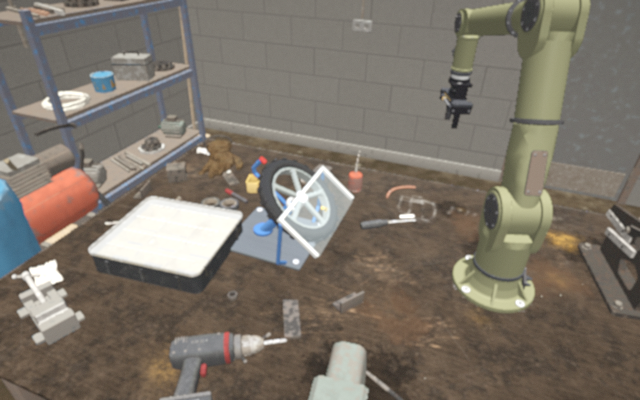

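View pics/a_wrist.png

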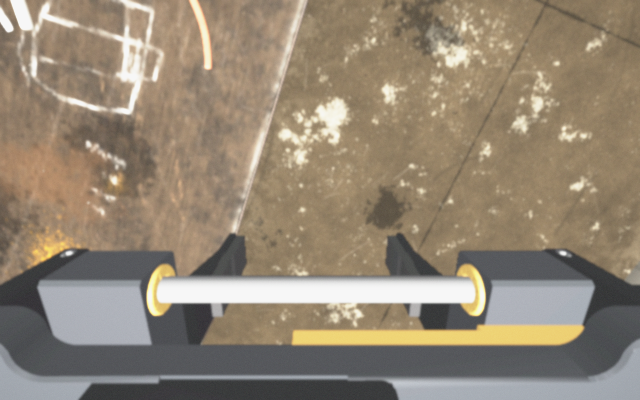

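Run:
```python
import cv2
a=cv2.imread("pics/a_scene.png")[140:290,210:370]; cv2.imwrite("pics/b_scene.png",cv2.resize(a,None,fx=5,fy=4.0*1.0,interpolation=cv2.INTER_CUBIC)[:600])
a=cv2.imread("pics/a_side.png")[145:275,220:370]; cv2.imwrite("pics/b_side.png",cv2.resize(a,None,fx=4.6,fy=4.6,interpolation=cv2.INTER_CUBIC))
```

```text
(no output)
```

View pics/b_scene.png

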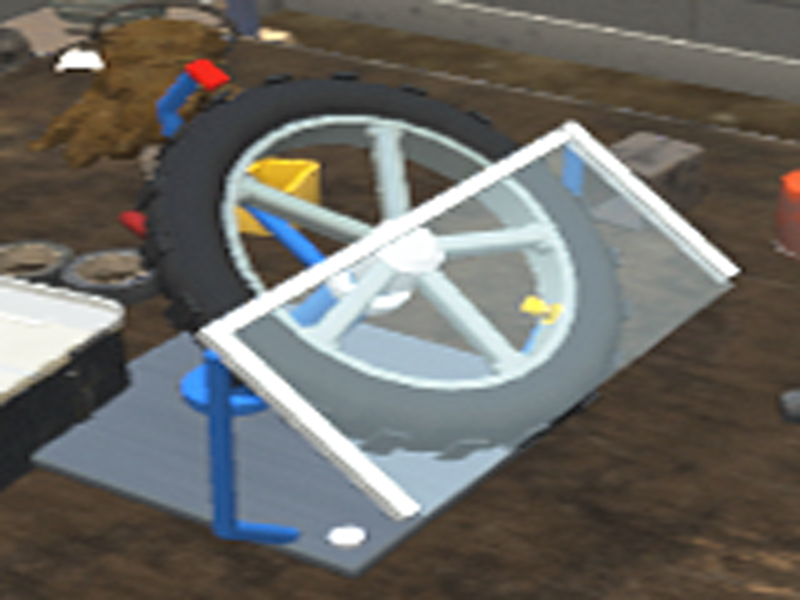

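View pics/b_side.png

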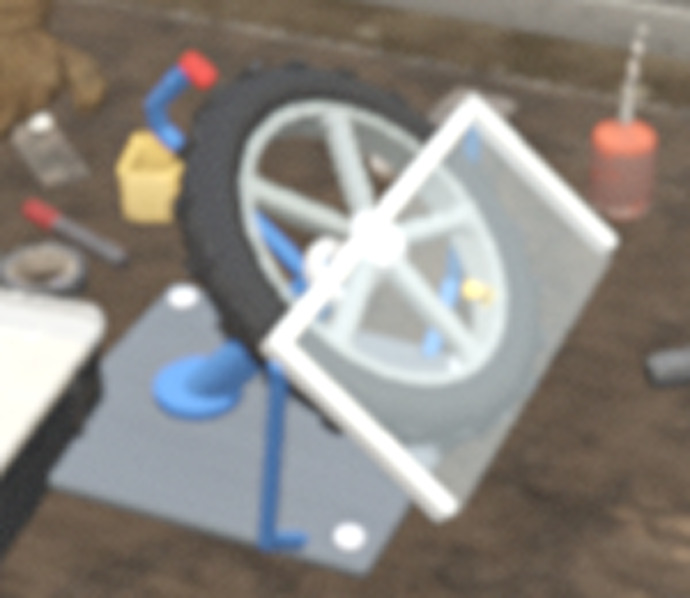

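```bash
cat > h.py <<'E'
import numpy as np,cv2
from cell import env
C={"scene":(402.85806487,320.0261876,203.41060967,[0.67845832,-2.39948331,1.36588861],[0.43524068,0.27547145,0.91289825]),
"side":(410.21530366,319.75848143,198.21858834,[0.48893928,-2.58274953,1.41309592],[0.49343549,0.24553007,1.18501171])}
def P(n):
    f,cx,cy,r,t=C[n]; K=np.array([[f,0,cx],[0,f,cy],[0,0,1]])
    return K@np.c_[cv2.Rodrigues(np.array(r))[0],np.array(t)]
def tri(a,b):
    X=cv2.triangulatePoints(P("scene"),P("side"),np.array(a,float).reshape(2,1),np.array(b,float).reshape(2,1)); return (X[:3]/X[3]).ravel()
def proj(n,X):
    q=P(n)@np.r_[X,1]; return q[:2]/q[2]
def cam(n):
    f,cx,cy,r,t=C[n]; R=cv2.Rodrigues(np.array(r))[0]; return -R.T@np.array(t)
def ray(n,p,P0,nrm):
    f,cx,cy,r,t=C[n]; R=cv2.Rodrigues(np.array(r))[0]; d=R.T@np.array([(p[0]-cx)/f,(p[1]-cy)/f,1]); o=cam(n)
    return o+d*((np.array(P0)-o)@nrm)/(d@nrm)
E
python3 - <<'E'
from h import *
s=lambda x,y:(210+x/5,140+y/4)
d=lambda x,y:(220+x/4.6,145+y/4.6)
T={}
for k,a,b in [("UR",s(568,127),d(476,97)),("UL",s(207,332),d(275,345)),("LR",s(736,275),d(613,243)),("LL",s(408,515),d(443,517)),("pointer",s(208,75),d(198,70)),("valve",s(540,308),d(477,290)),("hub",s(413,248),d(378,240))]:
    T[k]=tri(a,b); print(k,T[k].round(4), (proj("scene",T[k])-a).round(1))
e=T["UL"]-T["UR"]; print(np.linalg.norm(e), np.degrees(np.arctan2(e[1],e[0])), np.linalg.norm(T["LL"]-T["LR"]))
up=(T["UL"]+T["UR"]-T["LL"]-T["LR"])/2; print(up, np.linalg.norm(up))
print((T["UL"]+T["UR"])/2)
E
```

```text
UR [ 0.5569 -0.0956  0.2152] [ 0.3 -1.2]
UL [0.5659 0.206  0.2064] [ 0.1 -0.3]
LR [ 0.4546 -0.1077  0.1156] [ 0.1 -0.5]
LL [0.4643 0.1992 0.1077] [-0.1  0.4]
pointer [0.6961 0.0421 0.2762] [ 0.2 -0.6]
valve [0.5176 0.0006 0.1269] [ 0.1 -0.5]
hub [0.5752 0.0341 0.1733] [ 0.1 -0.3]
0.3018183744563244 88.28554051459014 0.3071602961007267
[0.10195695 0.00941253 0.09919371] 0.14255948468166174
[0.5614195  0.05520622 0.21084123]
```

```bash
cat > fit.py <<'E'
from h import *
from scipy.optimize import least_squares
s=lambda x,y:np.array((210+x/5-.4,140+y/4-.4))
d=lambda x,y:np.array((220+x/4.6-.4,145+y/4.6-.4))
c40,s40=np.cos(np.radians(40)),np.sin(np.radians(40))
def frame(p):
    c,s_=np.cos(p[2]),np.sin(p[2]); R=np.array([[c,-s_,0],[s_,c,0],[0,0,1]])
    o=np.array([p[0],p[1],.17]); return o,R@[c40,0,s40],R@[0,1,0],R@[-s40,0,c40]   # centre, up, left, normal
if __name__=="__main__":
    obs=[("UR",s(568,127),d(476,97)),("UL",s(207,332),d(275,345)),("LR",s(736,275),d(613,243)),("LL",s(408,515),d(443,517)),("pt",s(208,75),d(198,70)),("hub",s(413,248),d(378,240))]
    def loc(k,p):
        o,u,l,n=frame(p); a={"UR":(.015,-.155,.034),"UL":(.015,.155,.034),"LR":(.015-p[3],-.155,.034),"LL":(.015-p[3],.155,.034),"pt":(p[4],0,p[5]),"hub":(0,0,p[6])}[k]
        return o+a[0]*u+a[1]*l+a[2]*n
    f=lambda p:np.concatenate([np.r_[proj("scene",loc(k,p))-a,proj("side",loc(k,p))-b] for k,a,b in obs])
    r=least_squares(f,[.57,.05,0,.15,.155,0,.02],loss="soft_l1"); p=r.x; print(p.round(4),np.degrees(p[2])); print(f(p).reshape(-1,4).round(1))
    o,u,l,n=frame(p[:3]); print(o,u,l,n)
    for nm,px in(("scene",s(540,308)),("side",d(477,290))):
        X=ray(nm,px,o,n)-o; print("valve u,l",X@u,X@l,"r",np.linalg.norm(X),"wheel deg",np.degrees(np.arctan2(X@l,X@u))%360)
    for nm,pts in(("scene",[s(378,130),s(240,190),s(545,235),s(515,370),s(310,335)]),("side",[d(332,110),d(252,188),d(470,212),d(475,360),d(340,335)])):
        for px in pts:
            X=ray(nm,px,o+.01*n,n)-o; print(nm,"spoke r",np.hypot(X@u,X@l).round(3),"deg",(np.degrees(np.arctan2(X@l,X@u))%360).round(1))
E
python3 fit.py
```

```text
[ 0.5779  0.0469 -0.017   0.1415  0.1597  0.0076  0.0162] -0.9751274968461451
[[ 0.7 -0.  -0.9  1.9]
 [ 0.2 -0.9 -0.4 -0.3]
 [-0.3  0.2 -0.4  1.1]
 [-0.1 -0.1  0.7 -0.6]
 [-0.  -0.6  0.   0.7]
 [-0.2 -0.   1.   0.8]]
[0.57790088 0.04685084 0.17      ] [ 0.7659335  -0.01303682  0.64278761] [0.01701836 0.99985518 0.        ] [-0.64269452  0.01093919  0.76604444]
valve u,l -0.07247288603565387 -0.0505830041262437 r 0.0883796329296092 wheel deg 214.9134086422563
valve u,l -0.07199920672287344 -0.05561110790800452 r 0.09097516744408216 wheel deg 217.6819598061402
scene spoke r 0.098 deg 323.0
scene spoke r 0.097 deg 32.0
scene spoke r 0.097 deg 248.6
scene spoke r 0.096 deg 174.2
scene spoke r 0.095 deg 98.3
side spoke r 0.107 deg 320.2
side spoke r 0.096 deg 27.8
side spoke r 0.104 deg 251.0
side spoke r 0.096 deg 174.2
side spoke r 0.085 deg 100.8
```

```bash
cat > mv.py <<'E'
from fit import *
from scipy.spatial.transform import Rotation as Ro
p=[.5779,.0469,-.017]
o,u,l,n=frame(p)
RT=np.c_[u,-l,-n]
def state():
    s=env.get_obs(); return s,Ro.from_euler("xyz",s["tool_rot"],degrees=True).as_matrix()
def W(X):  # world -> u,l,n
    d=np.array(X)-o; return np.array([d@u,d@l,d@n])
def rel(X,R2=RT):
    s,R=state(); return (R.T@(np.array(X)-s["tool_pos"])).round(4), Ro.from_matrix(R.T@R2).as_rotvec(degrees=True).round(2)
def uln(a,b,c): return o+a*u+b*l+c*n
E
python3 - <<'E'
from mv import *
s,R=state(); print(s["tool_pos"]); 
a=s["tool_pos"]+[0.05,0.05,.22]; print(rel(a,R))
print(uln(.055,0,.15), rel(uln(.055,0,.15)))
from scipy.spatial.transform import Rotation as Ro
print(rel([.45,-.3,.42]))
E
```

```text
[ 0.22011171 -0.61108901  0.18851537]
(array([ 0.064 , -0.0304, -0.22  ]), array([0., 0., 0.]))
[0.52362215 0.04782281 0.32025999] (array([ 0.5089, -0.5172, -0.131 ]), array([-7.34, 39.58, 19.91]))
(array([ 0.3217, -0.2151, -0.2312]), array([-7.34, 39.58, 19.91]))
```

Call:
{"fn": "servo_tool", "kwargs": {"increments": [[[0.04, -0.02, -0.2, 0, 0, 0, -1], [0.04, -0.02, -0.2, 0, 0, 0, -1], [0.04, -0.02, -0.2, 0, 0, 0, -1], [0.04, -0.02, -0.2, 0, 0, 0, -1], [0.32, -0.215, -0.23, -4, 20, 10, -1], [0.32, -0.215, -0.23, -4, 20, 10, -1], [0.32, -0.215, -0.23, -4, 20, 10, -1], [0.32, -0.215, -0.23, -4, 20, 10, -1], [0.32, -0.215, -0.23, -4, 20, 10, -1], [0.32, -0.215, -0.23, -4, 20, 10, -1], [0.32, -0.215, -0.23, -4, 20, 10, -1], [0.508, -0.517, -0.13, -7.3, 39.6, 19.9, -1], [0.508, -0.517, -0.13, -7.3, 39.6, 19.9, -1], [0.508, -0.517, -0.13, -7.3, 39.6, 19.9, -1], [0.508, -0.517, -0.13, -7.3, 39.6, 19.9, -1], [0.508, -0.517, -0.13, -7.3, 39.6, 19.9, -1], [0.508, -0.517, -0.13, -7.3, 39.6, 19.9, -1], [0.508, -0.517, -0.13, -7.3, 39.6, 19.9, -1], [0.508, -0.517, -0.13, -7.3, 39.6, 19.9, -1], [0.508, -0.517, -0.13, -7.3, 39.6, 19.9, -1]]]}}

```text
time_s: 2.15
tool_pos: [0.5236, -0.1552, 0.2219]
tool_rot: [-174.5, -32.5, -4.0]
force: [-1.8, -1.3, 0.8]
grip_width: 0.0003
```

Run:
```python
from mv import *
s,R=state(); print(s["time_s"],s["tool_pos"],W(s["tool_pos"]),s["grip_width"],s["qpos"].round(1)); print(rel(uln(.055,0,.15)))
for n_ in("scene","wrist"):
    r=env.read_camera(n_); cv2.imwrite(f"pics/c_{n_}.png",r["frame"])
    if n_=="wrist": np.savez("wr.npz",K=r["intrinsics"],r=r["rvec"],t=r["tvec"])
```

```text
2.15 [ 0.52358271 -0.15516794  0.22189167] [-0.00561677 -0.20296209  0.0724528 ] 0.0003414145037140484 [ 37.  -17.3  -9.1 122.6 -27.2  49.3 -51.4]
(array([ 0.0408, -0.2103, -0.0707]), array([-3.73,  7.41, -2.82]))
```

View pics/c_wrist.png

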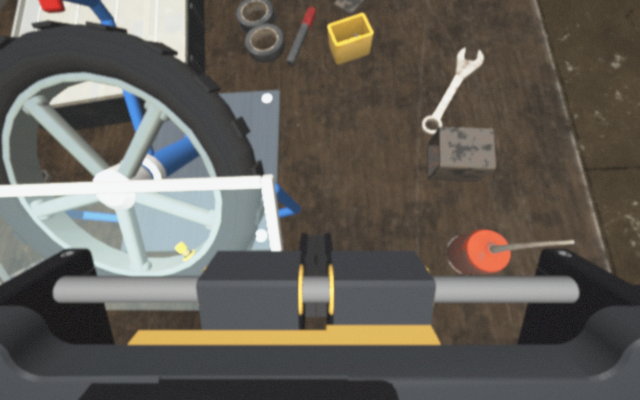

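View pics/c_scene.png

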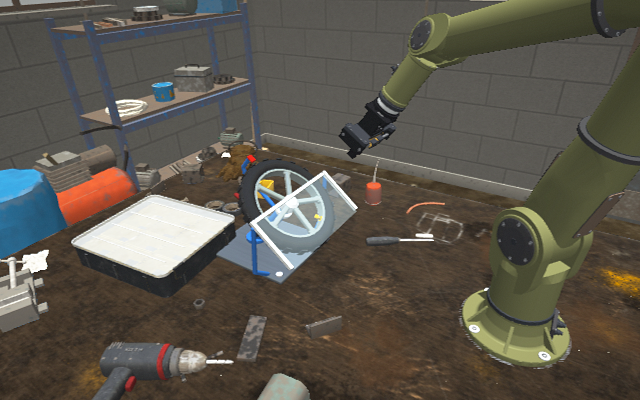

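```bash
cat >> h.py <<'E'
def wray(w,p,P0,nrm):
    K,r,t=w["K"],w["r"],w["t"]; R=cv2.Rodrigues(np.array(r))[0]; d=R.T@np.linalg.inv(K)@[p[0],p[1],1]; o=-R.T@np.array(t)
    return o+d*((np.array(P0)-o)@nrm)/(d@nrm)
E
python3 - <<'E'
from mv import *
w=np.load("wr.npz")
for k,px,h in[("hub",(115,187),.016),("valve",(184,249),0),("guardUR",(272,177),.036),("pt",(48,5),.0076),("sp",(38,103),.012),("sp",(158,110),.012),("sp",(215,220),.012),("sp",(142,268),.012),("sp",(40,210),.012)]:
    X=W(wray(w,px,o+h*n,n)); print(k,X.round(4),np.hypot(X[0],X[1]).round(3),(np.degrees(np.arctan2(X[1],X[0]))%360).round(1))
E
```

```text
hub [ 0.0089 -0.0111  0.016 ] 0.014 308.8
valve [-0.0717 -0.0501  0.    ] 0.088 214.9
guardUR [ 0.0218 -0.1661  0.036 ] 0.168 277.5
pt [ 0.1542 -0.0039  0.0076] 0.154 358.6
sp [0.0857 0.0337 0.012 ] 0.092 21.5
sp [ 0.0753 -0.0706  0.012 ] 0.103 316.8
sp [-0.03   -0.0983  0.012 ] 0.103 253.1
sp [-0.0879 -0.0043  0.012 ] 0.088 182.8
sp [-0.0154  0.0813  0.012 ] 0.083 100.7
```

Run:
```python
from mv import *
s,R=state(); print(s["tool_pos"],W(s["tool_pos"]),s["joint_velocities"].round(2)); print(rel(uln(.058,0,.06)),rel(uln(.0,-.15,.10)))
```

```text
[ 0.5240299  -0.15512827  0.22356712] [-0.00419781 -0.20291483  0.07344929] [-2.06 -0.15  6.73 -2.32 -3.19  1.14  3.79]
(array([ 0.0538, -0.2047,  0.0209]), array([-4.14,  7.14, -2.95])) (array([-0.0017, -0.0548, -0.0228]), array([-4.14,  7.14, -2.95]))
```

Call:
{"fn": "servo_tool", "kwargs": {"increments": [[[0.03, -0.03, 0.0, 0, 0, 0, -1], [0.06, -0.06, 0.0, 0, 0, 0, -1], [0.06, -0.09, 0.0, -1, 1, -1, -1], [0.06, -0.12, 0.0, -2, 3, -1.5, -1], [0.058, -0.15, 0.0, -3, 4, -2, -1], [0.056, -0.18, 0.0, -4, 6, -3, -1], [0.054, -0.205, 0.005, -4, 7, -3, -1], [0.054, -0.205, 0.01, -4, 7, -3, -1], [0.054, -0.205, 0.01, -4, 7, -3, -1], [0.054, -0.205, 0.01, -4, 7, -3, -1]]]}}

```text
time_s: 3.25
tool_pos: [0.5991, 0.0411, 0.2422]
tool_rot: [179.5, -38.1, -1.0]
force: [-0.3, -1.8, -0.1]
grip_width: 0.001
```

Run:
```python
from mv import *
s,R=state(); print(s["time_s"],s["tool_pos"],W(s["tool_pos"]),s["qpos"].round(1),s["joint_velocities"].round(1),s["force"]); print(rel(uln(.058,0,.05)))
for n_ in("scene","wrist"):
    r=env.read_camera(n_); cv2.imwrite(f"pics/d_{n_}.png",r["frame"])
    if n_=="wrist": np.savez("wr.npz",K=r["intrinsics"],r=r["rvec"],t=r["tvec"])
s,R=state(); print(W(s["tool_pos"]))
```

```text
3.25 [0.59911032 0.0410675  0.24223399] [ 0.06275276 -0.0054711   0.04163895] [  -6.   -17.3   -5.1  122.8   10.8   37.6 -109. ] [-1.232e+02 -1.000e-01  1.103e+02  4.400e+00  6.240e+01  2.900e+00
 -5.530e+01] [-0.25460331 -1.79492657 -0.14763626]
(array([-0.005 , -0.0054, -0.0082]), array([ 0.53,  1.94, -0.01]))
[ 0.06242008 -0.0058814   0.04067315]
```

View pics/d_wrist.png

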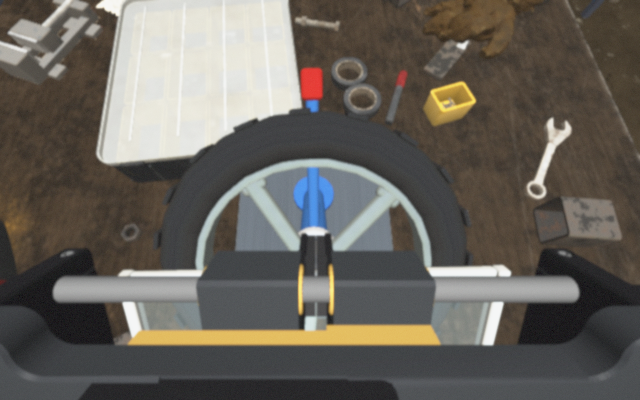

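View pics/d_scene.png

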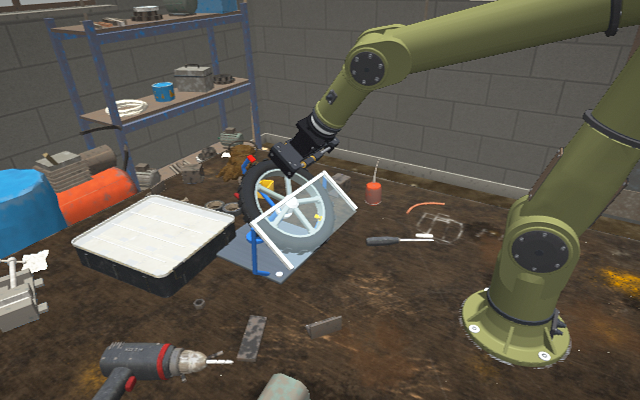

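Run:
```python
from mv import *
w=np.load("wr.npz")
for k,px,h in[("pt",(312,83),.0076),("guardUL",(122,272),.036),("guardUR",(508,267),.036),("sp",(257,187),.012),("sp",(387,195),.012),("sp",(285,232),.012),("sp",(347,236),.012),("rimTop",(315,160),.014)]:
    X=W(wray(w,px,o+h*n,n)); print(k,X.round(4),np.hypot(X[0],X[1]).round(3),(np.degrees(np.arctan2(X[1],X[0]))).round(1))
s,R=state(); print(s["time_s"],W(s["tool_pos"]),s["joint_velocities"].round(1),s["qpos"].round(1))
```

```text
pt [ 0.1621 -0.0036  0.0076] 0.162 -1.3
guardUL [0.0232 0.1464 0.036 ] 0.148 81.0
guardUR [ 0.0262 -0.1572  0.036 ] 0.159 -80.5
sp [0.0853 0.0405 0.012 ] 0.094 25.4
sp [ 0.0782 -0.0634  0.012 ] 0.101 -39.0
sp [0.0457 0.0197 0.012 ] 0.05 23.3
sp [ 0.0418 -0.0325  0.012 ] 0.053 -37.9
rimTop [ 0.1072 -0.0056  0.014 ] 0.107 -3.0
3.35 [ 0.06242008 -0.0058814   0.04067315] [-1.6  0.   4.8 -0.3 -3.4 -0.3  3.9] [  -8.   -17.2   -3.   122.8   11.    37.7 -108.9]
```

Call:
{"fn": "servo_tool", "kwargs": {"increments": [[[0, 0, 0, 0, 0, 0, -1], [0, 0, 0, 0, 0, 0, -1], [0, 0, 0, 0, 0, 0, -1]]]}}

```text
time_s: 3.65
tool_pos: [0.5998, 0.0403, 0.2413]
tool_rot: [-179.8, -37.9, -1.4]
force: [0.1, 0.3, -0.2]
grip_width: 0.0007
```

Run:
```python
from mv import *
s,R=state(); print(s["time_s"],W(s["tool_pos"]),s["joint_velocities"].round(1),s["qpos"].round(1)); print(rel(uln(.058,0,.04)))
r=env.read_camera("wrist"); cv2.imwrite("pics/e_wrist.png",r["frame"]);np.savez("wr.npz",K=r["intrinsics"],r=r["rvec"],t=r["tvec"])
```

```text
3.65 [ 0.06269724 -0.00625598  0.04050141] [ 0.5 -0.1 -1.2  0.2  0.3 -0.1 -0.3] [  -8.   -17.2   -2.9  122.8   10.9   37.6 -108.9]
(array([-0.0047, -0.0062,  0.0007]), array([ 0.1 ,  2.07, -0.37]))
```

View pics/e_wrist.png

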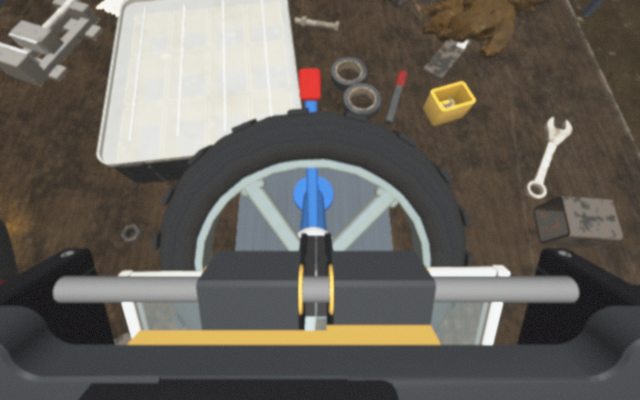

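```bash
cat > fit2.py <<'E'
from fit import *
w=np.load("wr.npz")
def wproj(X):
    return cv2.projectPoints(np.array([X]),w["r"],w["t"],w["K"],None)[0].ravel()
obs=[("UR",s(568,127),d(476,97),(508,267)),("UL",s(207,332),d(275,345),(121,271)),("LR",s(736,275),d(613,243),None),("LL",s(408,515),d(443,517),None),("pt",s(208,75),d(198,70),(310,83)),("hub",s(413,248),d(378,240),None)]
def loc(k,p):
    o,u,l,n=frame(p); a={"UR":(.015,-.155,.034),"UL":(.015,.155,.034),"LR":(.015-p[3],-.155,.034),"LL":(.015-p[3],.155,.034),"pt":(p[4],0,p[5]),"hub":(0,0,p[6])}[k]
    return o+a[0]*u+a[1]*l+a[2]*n
def f(p):
    r=[]
    for k,a,b,c in obs:
        r.append(np.r_[proj("scene",loc(k,p))-a,proj("side",loc(k,p))-b,(wproj(loc(k,p))-c)*.4 if c else [0,0]])
    return np.concatenate(r)
r=least_squares(f,[.57,.05,0,.15,.155,0,.02],loss="soft_l1"); p=r.x; print(p.round(4),np.degrees(p[2])); print(f(p).reshape(-1,6).round(1))
E
python3 fit2.py
```

```text
[ 0.582   0.0427 -0.0187  0.1451  0.1586  0.0065  0.0148] -1.0701699937985831
[[ 0.3 -0.9 -1.5  1.1 -1.6  2.3]
 [-0.1 -2.3 -1.3 -1.5 -0.2  1.4]
 [-0.1  0.2 -0.4  1.1  0.   0. ]
 [ 0.3 -0.5  0.6 -1.   0.   0. ]
 [-0.  -0.9 -0.5  0.3  0.4  0.4]
 [-0.9 -0.8  0.   0.   0.   0. ]]
```

```bash
sed -i 's/^p=\[.*/p=[.582,.0427,-.0187]/' mv.py
python3 - <<'E'
from mv import *
s,R=state(); print(W(s["tool_pos"])); print(rel(uln(.063,-.003,.04)),rel(uln(.063,-.003,-.004)))
E
```

```text
[ 0.05937221 -0.0019136   0.0431546 ]
(array([0.0037, 0.0011, 0.003 ]), array([ 0.05,  2.08, -0.27])) (array([0.0053, 0.001 , 0.047 ]), array([ 0.05,  2.08, -0.27]))
```

Call:
{"fn": "servo_tool", "kwargs": {"increments": [[[0.004, 0.001, 0.008, 0, 1, 0, -1], [0.004, 0.001, 0.014, 0, 2, 0, -1], [0.004, 0.001, 0.02, 0, 2, 0, -1], [0.005, 0.001, 0.026, 0, 2, 0, -1], [0.005, 0.001, 0.032, 0, 2, 0, -1], [0.005, 0.001, 0.038, 0, 2, 0, -1], [0.005, 0.001, 0.043, 0, 2, 0, -1], [0.005, 0.001, 0.047, 0, 2, 0, -1], [0.005, 0.001, 0.047, 0, 2, 0, -1]]]}}

```text
time_s: 4.6
tool_pos: [0.6323, 0.039, 0.2063]
tool_rot: [-179.9, -39.9, -1.3]
force: [-0.7, -0.3, -0.6]
grip_width: 0.0003
```

```bash
cat > st.py <<'E'
from mv import *
import sys
s,R=state(); q=W(s["tool_pos"]); print(round(s["time_s"],2),"uln",q.round(4),"r",np.hypot(q[0],q[1]).round(4),"th",np.degrees(np.arctan2(q[1],q[0])).round(1),"F",s["force"].round(1),"Fl",(s["force"]@l).round(1),"q2,j",s["qpos"].round(1)); print(rel(o+RT[:,0]*0)[1])
E
python3 st.py
python3 - <<'E'
from h import *
for n_ in("scene","wrist"):
    r=env.read_camera(n_); cv2.imwrite(f"pics/f_{n_}.png",r["frame"] if n_=="wrist" else cv2.resize(r["frame"][130:290,200:380],None,fx=4,fy=3.7,interpolation=cv2.INTER_CUBIC))
E
```

```text
4.6 uln [ 0.0619 -0.0028 -0.0046] r 0.062 th -2.6 F [-0.7 -0.3 -0.6] Fl -0.3 q2,j [  -6.6  -12.1   -3.8  124.1   13.8   29.5 -111.5]
[ 0.11  0.13 -0.19]
```

View pics/f_wrist.png

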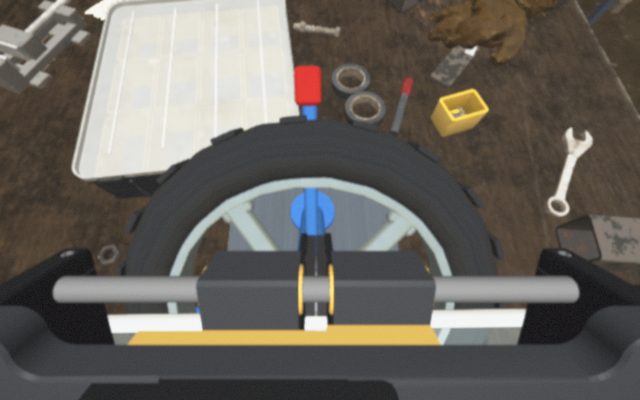

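View pics/f_scene.png

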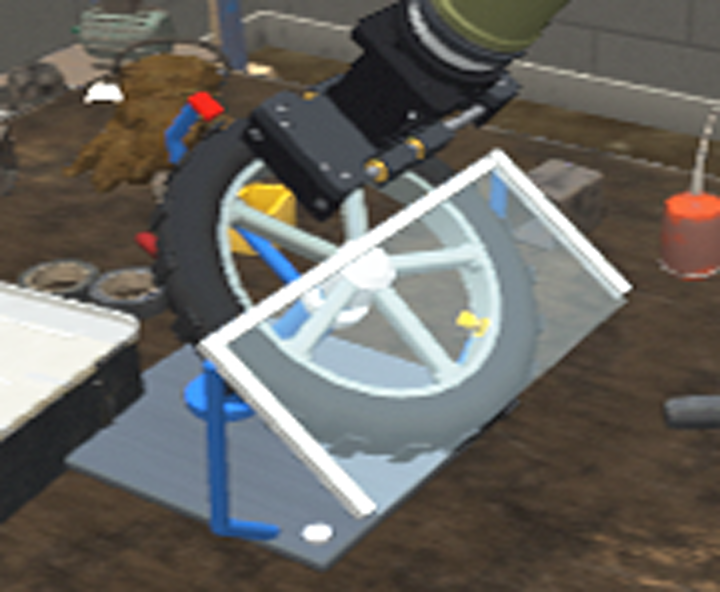

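Call:
{"fn": "servo_tool", "kwargs": {"increments": [[[0, -0.005, 0, 0, 0, 0, -1], [0, -0.0095, 0, 0, 0, 0, -1], [-0.001, -0.014, 0, 0, 0, 0, -1], [-0.002, -0.018, 0, 0, 0, 0, -1], [-0.003, -0.022, 0, 0, 0, 0, -1], [-0.0045, -0.026, 0, 0, 0, 0, -1], [-0.006, -0.03, 0, 0, 0, 0, -1], [-0.008, -0.034, 0, 0, 0, 0, -1], [-0.0105, -0.0375, 0, 0, 0, 0, -1], [-0.013, -0.041, 0, 0, 0, 0, -1], [-0.016, -0.0445, 0, 0, 0, 0, -1], [-0.019, -0.0475, 0, 0, 0, 0, -1], [-0.022, -0.0505, 0, 0, 0, 0, -1], [-0.022, -0.0505, 0, 0, 0, 0, -1]]]}}

```text
time_s: 6.1
tool_pos: [0.6162, 0.0905, 0.1926]
tool_rot: [-180.0, -39.9, -1.3]
force: [-0.3, 0.2, 0.4]
grip_width: 0.0005
```

```bash
python3 st.py
python3 - <<'E'
from h import *
for n_ in("scene","wrist"):
    r=env.read_camera(n_); cv2.imwrite(f"pics/g_{n_}.png",r["frame"] if n_=="wrist" else cv2.resize(r["frame"][130:290,200:380],None,fx=4,fy=3.7,interpolation=cv2.INTER_CUBIC))
E
```

```text
6.1 uln [ 0.04    0.0484 -0.0041] r 0.0628 th 50.4 F [-0.3  0.2  0.4] Fl 0.2 q2,j [  -6.2  -12.1  -11.5  125.6   20.4   29.7 -123.9]
[ 0.08  0.1  -0.15]
```

View pics/g_wrist.png

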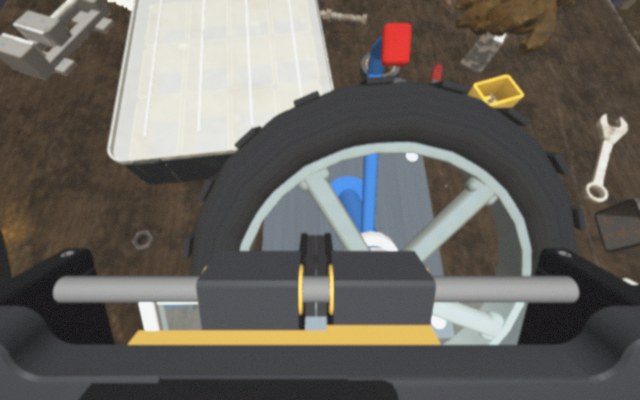

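View pics/g_scene.png

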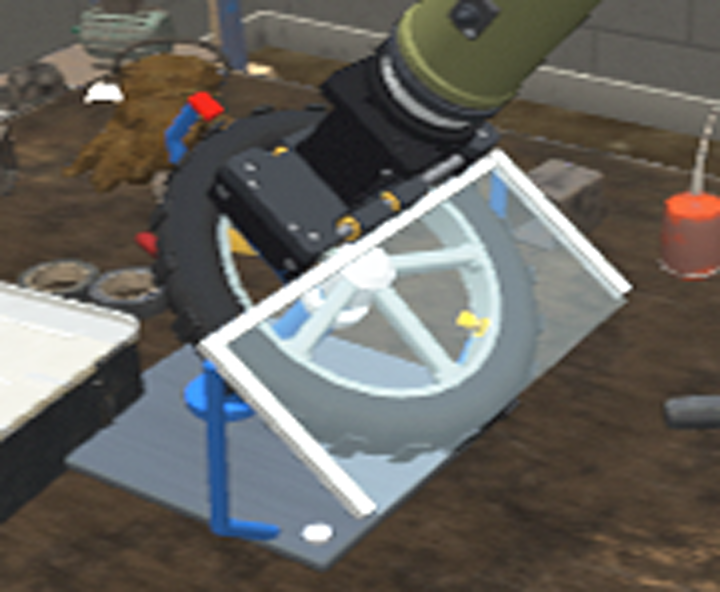

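Run:
```python
from mv import *
print(cam("scene"),cam("side"))
r=env.read_camera("wrist"); np.savez("wg.npz",K=r["intrinsics"],r=r["rvec"],t=r["tvec"])
def PM(w): return w["K"]@np.c_[cv2.Rodrigues(w["r"])[0],w["t"].ravel()]
A=PM(np.load("wr.npz"));B=PM(np.load("wg.npz"))
R=cv2.Rodrigues(np.load("wg.npz")["r"])[0]; print("camuln",W(-R.T@np.load("wg.npz")["t"].ravel()))
for k,a,b in [("pt",(310,83),(397,44)),("spL",(254,185),(315,176)),("spR",(390,195),(487,185)),("guardUL",(121,271),(140,302)),("rimtop",(313,160),(391,144)),("crate corner",(97,158),(110,155))]:
    X=cv2.triangulatePoints(A,B,np.array(a,float),np.array(b,float)); X=(X[:3]/X[3]).ravel(); print(k,X.round(4),W(X).round(4))
a=cv2.imread("pics/e_wrist.png")[50:300,100:520];b=cv2.imread("pics/g_wrist.png")[20:340,140:560]
cv2.imwrite("pics/e2.png",cv2.resize(a,None,fx=1.9,fy=1.9)); cv2.imwrite("pics/g2.png",cv2.resize(b,None,fx=1.85,fy=1.85))
```

```text
[0.00589451 0.77231802 0.70865529] [0.16872876 0.9874219  0.83937176]
camuln [0.12381603 0.04732471 0.19091553]
pt [0.6996 0.0411 0.2773] [0.1591 0.0006 0.0066]
spL [0.6411 0.089  0.2285] [0.0822 0.0474 0.0074]
spR [ 0.6315 -0.0214  0.2272] [ 0.0756 -0.0631  0.0112]
guardUL [0.5677 0.1694 0.2533] [0.0408 0.1264 0.0745]
rimtop [0.6572 0.0404 0.2393] [ 0.1021 -0.0009  0.0047]
crate corner [0.739  0.3273 0.1038] [ 0.0737  0.2875 -0.1482]
```

View pics/g2.png

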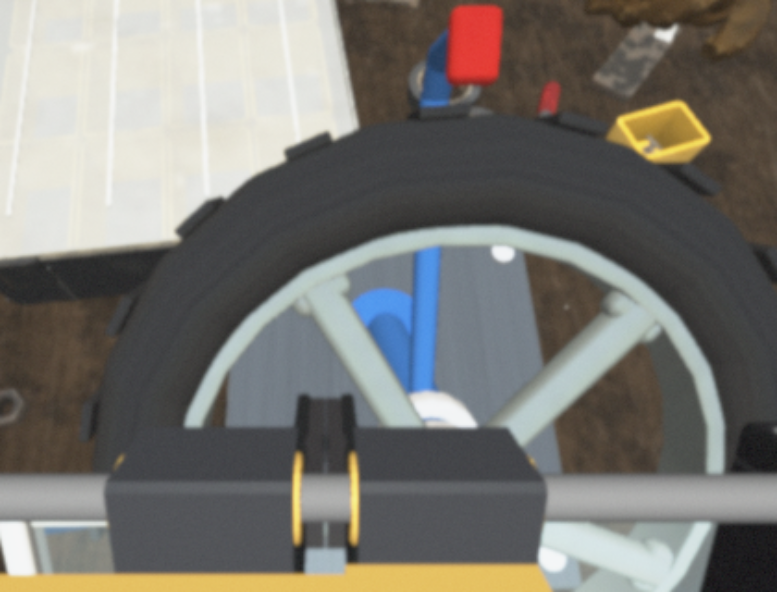

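Run:
```python
from mv import *
w=np.load("wg.npz"); s,_=state()
q=lambda X: cv2.projectPoints(np.array([X]),w["r"],w["t"],w["K"],None)[0].ravel()
g=lambda p:((p-[140,20])*1.85).round()
print("tcp",g(q(s["tool_pos"])),s["time_s"])
for dn in(0,.02,.04): print(g(q(s["tool_pos"]+dn*n)),g(q(s["tool_pos"]+dn*n+.0095*u)))
for th in(28,30,34,50,70):
    for r in(.03,.06,.095):
        c,s_=np.cos(np.radians(th)),np.sin(np.radians(th)); print(th,r,g(q(uln(r*c,r*s_,.014))))
r=env.read_camera("side"); cv2.imwrite("pics/g_side.png",cv2.resize(r["frame"][120:280,200:380],None,fx=4,fy=3.7,interpolation=cv2.INTER_CUBIC))
```

```text
tcp [323. 385.] 6.25
[323. 385.] [323. 363.]
[323. 407.] [323. 383.]
[323. 434.] [323. 407.]
28 0.03 [415. 440.]
28 0.06 [378. 374.]
28 0.095 [332. 288.]
30 0.03 [412. 441.]
30 0.06 [373. 376.]
30 0.095 [324. 293.]
34 0.03 [407. 444.]
34 0.06 [363. 382.]
34 0.095 [307. 303.]
50 0.03 [390. 458.]
50 0.06 [328. 411.]
50 0.095 [252. 352.]
70 0.03 [375. 479.]
70 0.06 [300. 455.]
70 0.095 [210. 426.]
```

View pics/g_side.png

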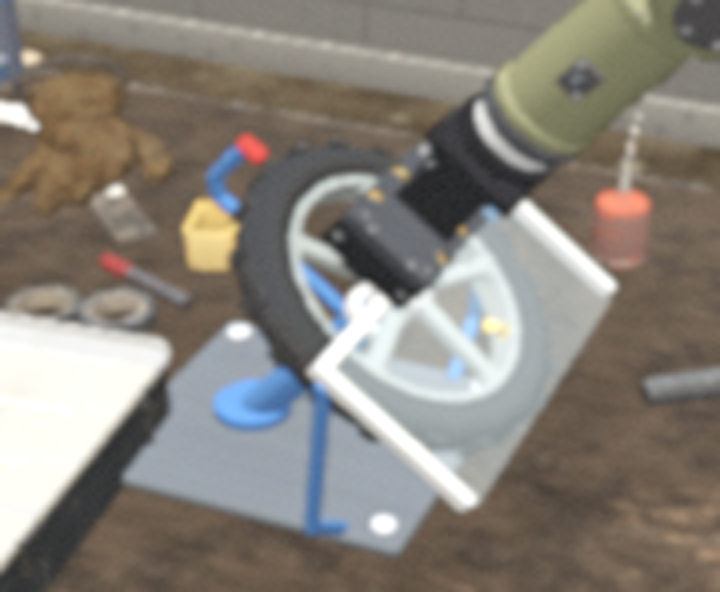

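Call:
{"fn": "servo_tool", "kwargs": {"increments": [[[0, 0, -0.015, 0, 0, 0, -1], [0.005, 0.005, -0.025, 0, 0, 0, -1], [0.012, 0.02, -0.025, 0, 0, 0, -1], [0.02, 0.035, -0.025, 0, 0, 0, -1], [0.024, 0.052, -0.025, 0, 0, 0, -1], [0.024, 0.052, -0.025, 0, 0, 0, -1], [0.024, 0.052, -0.015, 0, 0, 0, -1], [0.024, 0.052, -0.005, 0, 0, 0, -1], [0.024, 0.052, 0.002, 0, 0, 0, -1], [0.024, 0.052, 0.008, 0, 0, 0, -1], [0.024, 0.052, 0.014, 0, 0, 0, -1], [0.024, 0.052, 0.018, 0, 0, 0, -1], [0.024, 0.052, 0.018, 0, 0, 0, -1]]]}}

```text
time_s: 7.6
tool_pos: [0.6454, 0.0373, 0.1938]
tool_rot: [-179.9, -39.9, -1.3]
force: [-0.5, 0.3, -0.6]
grip_width: 0.0004
```

```bash
python3 st.py
```

```text
7.6 uln [ 0.064  -0.0042 -0.0226] r 0.0641 th -3.8 F [-0.5  0.3 -0.6] Fl 0.3 q2,j [  -6.9   -9.7   -3.   123.7   14.6   27.5 -112. ]
[ 0.1   0.12 -0.19]
```

Call:
{"fn": "servo_tool", "kwargs": {"increments": [[[0, -0.005, 0, 0, 0, 0, -1], [-0.0005, -0.0095, 0, 0, 0, 0, -1], [-0.001, -0.014, 0, 0, 0, 0, -1], [-0.002, -0.018, 0, 0, 0, 0, -1], [-0.003, -0.022, 0, 0, 0, 0, -1], [-0.0045, -0.026, 0, 0, 0, 0, -1]]]}}

```text
time_s: 8.2
tool_pos: [0.6429, 0.0608, 0.1923]
tool_rot: [179.9, -40.0, -1.4]
force: [0.0, -7.0, 2.1]
grip_width: 0.0006
```

```bash
python3 st.py
python3 - <<'E'
from h import *
for n_ in("scene","wrist"):
    r=env.read_camera(n_); cv2.imwrite(f"pics/i_{n_}.png",r["frame"] if n_=="wrist" else cv2.resize(r["frame"][130:290,200:380],None,fx=4,fy=3.7,interpolation=cv2.INTER_CUBIC))
E
```

```text
8.2 uln [ 0.0607  0.0192 -0.0218] r 0.0637 th 17.6 F [ 0.  -7.   2.1] Fl -6.9 q2,j [  -6.8   -9.4   -6.5  123.6   18.5   28.  -118.4]
[ 0.29  0.04 -0.26]
```

View pics/i_wrist.png

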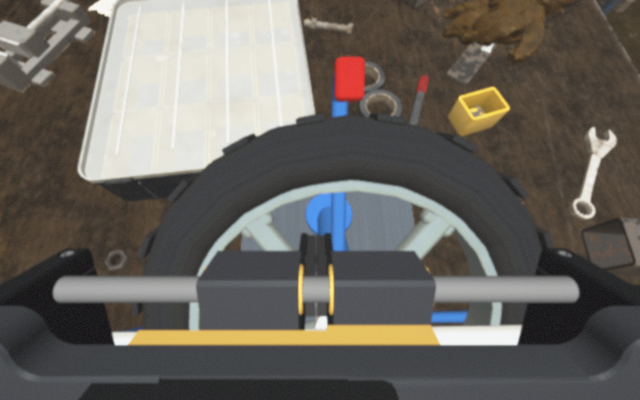

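View pics/i_scene.png

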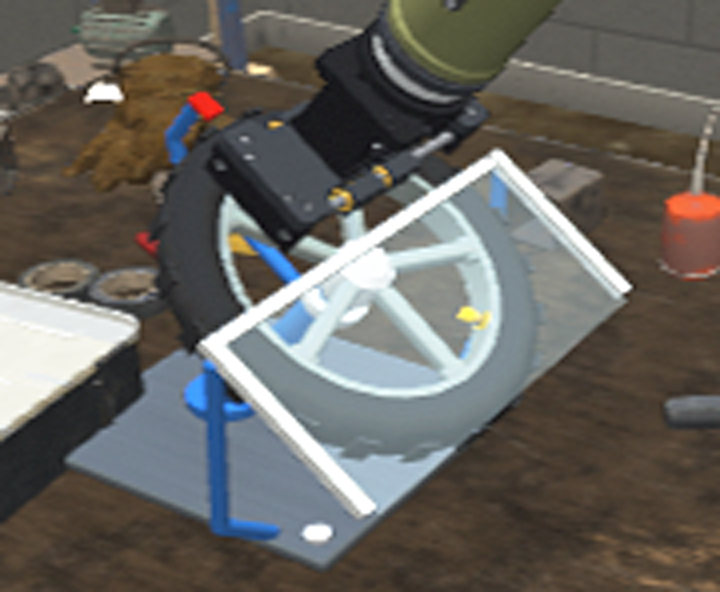

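Call:
{"fn": "servo_tool", "kwargs": {"increments": [[[-0.001, -0.004, 0, 0, 0, 0, -1], [-0.003, -0.008, 0, 0, 0, 0, -1], [-0.005, -0.012, 0, 0, 0, 0, -1], [-0.0075, -0.016, 0, 0, 0, 0, -1], [-0.0105, -0.0195, 0, 0, 0, 0, -1], [-0.0135, -0.0225, 0, 0, 0, 0, -1], [-0.0165, -0.0255, 0, 0, 0, 0, -1], [-0.019, -0.028, 0, 0, 0, 0, -1], [-0.019, -0.028, 0, 0, 0, 0, -1]]]}}

```text
time_s: 9.2
tool_pos: [0.6291, 0.0909, 0.1802]
tool_rot: [-180.0, -40.0, -1.4]
force: [1.5, -3.3, 0.9]
grip_width: 0.0007
```

```bash
cat > look.py <<'E'
from mv import *
import sys
t=sys.argv[1]
for n_ in("scene","wrist"):
    r=env.read_camera(n_); cv2.imwrite(f"pics/{t}_{n_}.png",r["frame"] if n_=="wrist" else cv2.resize(r["frame"][130:290,200:380],None,fx=4,fy=3.7,interpolation=cv2.INTER_CUBIC))
    if n_=="wrist": np.savez("wr.npz",K=r["intrinsics"],r=r["rvec"],t=r["tvec"])
    else:
        h=cv2.cvtColor(r["frame"],cv2.COLOR_BGR2HSV); m=cv2.inRange(h,(20,90,120),(35,255,255)); k,_,st,c=cv2.connectedComponentsWithStats(m)
        for i in range(1,k):
            if 250<c[i][0]<360 and 150<c[i][1]<260 and st[i][4]>4:
                X=ray("scene",c[i],o,n)-o; print("yellow",c[i].round(1),st[i][4],"r",np.linalg.norm(X).round(4),"th",np.degrees(np.arctan2(X@l,X@u)).round(1))
E
python3 st.py; python3 look.py j
```

```text
9.2 uln [ 0.0419  0.0491 -0.0219] r 0.0645 th 49.5 F [ 1.5 -3.3  0.9] Fl -3.3 q2,j [  -6.8   -9.6  -10.8  125.2   23.    27.9 -126.3]
[ 0.14  0.   -0.23]
yellow [265.5 174.2] 6 r 0.1013 th -3.2
yellow [293.3 187.6] 9 r 0.0591 th -60.9
yellow [283.3 194.1] 15 r 0.0301 th -14.2
yellow [313.9 199.9] 14 r 0.087 th -112.1
```

View pics/j_wrist.png

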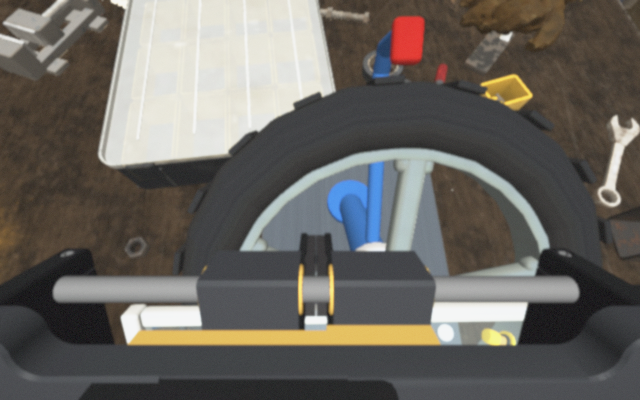

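View pics/j_scene.png

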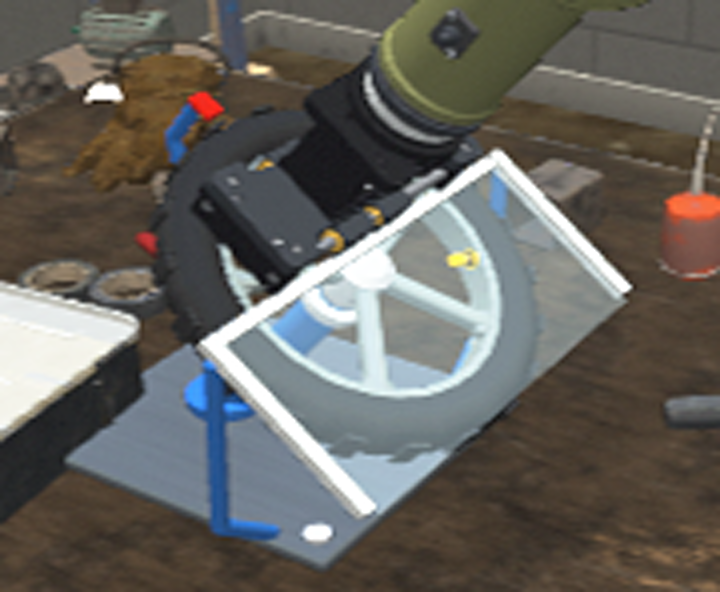

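Call:
{"fn": "servo_tool", "kwargs": {"increments": [[[0.004, 0.004, 0, 0, 0, 0, -1], [0.005, 0.005, -0.015, 0, 0, 0, -1], [0.006, 0.006, -0.03, 0, 0, 0, -1], [0.008, 0.008, -0.042, 0, 0, 0, -1], [0.012, 0.025, -0.042, 0, 0, 0, -1], [0.014, 0.045, -0.042, 0, 0, 0, -1], [0.013, 0.065, -0.042, 0, 0, 0, -1], [0.01, 0.085, -0.042, 0, 0, 0, -1], [0.009, 0.091, -0.042, 0, 0, 0, -1], [0.009, 0.091, -0.042, 0, 0, 0, -1], [0.009, 0.091, -0.03, 0, 0, 0, -1], [0.009, 0.091, -0.02, 0, 0, 0, -1], [0.009, 0.091, -0.012, 0, 0, 0, -1], [0.009, 0.091, -0.005, 0, 0, 0, -1], [0.009, 0.091, 0.0, 0, 0, 0, -1], [0.009, 0.091, 0.0, 0, 0, 0, -1]]]}}

```text
time_s: 10.9
tool_pos: [0.6334, 0.0006, 0.1841]
tool_rot: [-180.0, -39.8, -1.3]
force: [-0.7, 0.0, -0.3]
grip_width: 0.0003
```

```bash
python3 st.py; python3 look.py k
```

```text
10.9 uln [ 0.049  -0.0411 -0.0228] r 0.064 th -40.0 F [-0.7  0.  -0.3] Fl 0.0 q2,j [  -6.7  -11.2    1.5  126.1   10.    25.8 -103.8]
[ 0.1   0.16 -0.18]
yellow [312.1 170.9] 7 r 0.1595 th -76.0
yellow [303.7 177.5] 12 r 0.1148 th -71.7
yellow [266.6 186.5] 169 r 0.0738 th 15.6
yellow [259.2 195.3] 25 r 0.0851 th 43.5
yellow [313.9 199.9] 14 r 0.087 th -112.1
```

View pics/k_wrist.png

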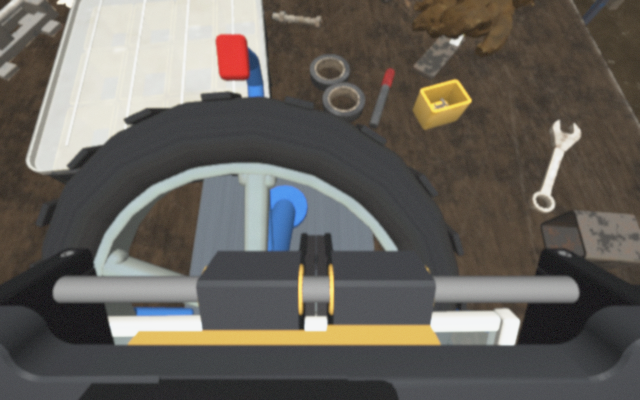

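Call:
{"fn": "servo_tool", "kwargs": {"increments": [[[0.003, -0.0035, 0, 0, 0, 0, -1], [0.005, -0.007, 0, 0, 0, 0, -1], [0.0075, -0.011, 0, 0, 0, 0, -1], [0.0095, -0.015, 0, 0, 0, 0, -1], [0.011, -0.019, 0, 0, 0, 0, -1], [0.013, -0.0245, 0, 0, 0, 0, -1], [0.014, -0.03, 0, 0, 0, 0, -1], [0.015, -0.0355, 0, 0, 0, 0, -1], [0.015, -0.041, 0, 0, 0, 0, -1], [0.015, -0.0465, 0, 0, 0, 0, -1], [0.014, -0.052, 0, 0, 0, 0, -1], [0.013, -0.0575, 0, 0, 0, 0, -1], [0.011, -0.063, 0, 0, 0, 0, -1], [0.009, -0.068, 0, 0, 0, 0, -1], [0.0065, -0.073, 0, 0, 0, 0, -1], [0.0035, -0.078, 0, 0, 0, 0, -1], [0, -0.082, 0, 0, 0, 0, -1], [-0.0035, -0.0865, 0, 0, 0, 0, -1], [-0.007, -0.0895, 0, 0, 0, 0, -1], [-0.007, -0.0895, 0, 0, 0, 0, -1]]]}}

```text
time_s: 13.0
tool_pos: [0.6305, 0.0889, 0.1813]
tool_rot: [-180.0, -40.0, -1.4]
force: [1.4, -2.7, 1.4]
grip_width: 0.0004
```

```bash
python3 st.py; python3 look.py m
```

```text
13.0 uln [ 0.0438  0.0471 -0.022 ] r 0.0643 th 47.1 F [ 1.4 -2.7  1.4] Fl -2.7 q2,j [  -6.3   -9.5  -10.9  125.    22.6   27.9 -125.7]
[ 0.19  0.02 -0.23]
yellow [265.4 173.4] 5 r 0.1034 th -4.0
yellow [293.1 186.4] 8 r 0.0627 th -59.5
yellow [283.4 193.3] 14 r 0.0325 th -16.9
```

View pics/m_wrist.png

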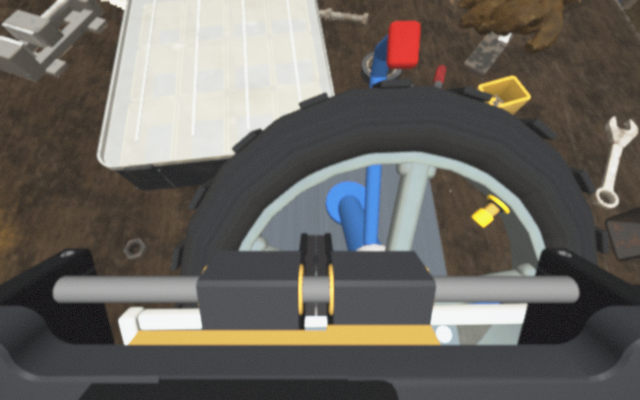

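View pics/m_scene.png

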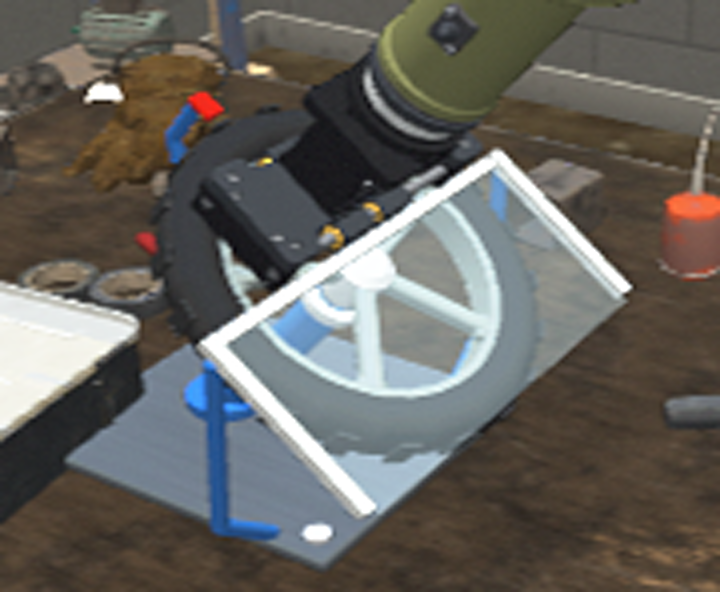

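Call:
{"fn": "servo_tool", "kwargs": {"increments": [[[0.004, 0.004, 0, 0, 0, 0, -1], [0.005, 0.005, -0.015, 0, 0, 0, -1], [0.006, 0.006, -0.03, 0, 0, 0, -1], [0.006, 0.008, -0.042, 0, 0, 0, -1], [0.006, 0.025, -0.042, 0, 0, 0, -1], [0.006, 0.045, -0.042, 0, 0, 0, -1], [0.004, 0.065, -0.042, 0, 0, 0, -1], [0.001, 0.079, -0.042, 0, 0, 0, -1], [0, 0.079, -0.042, 0, 0, 0, -1], [0, 0.079, -0.03, 0, 0, 0, -1], [0, 0.079, -0.02, 0, 0, 0, -1], [0, 0.079, -0.012, 0, 0, 0, -1], [0, 0.079, -0.005, 0, 0, 0, -1], [0, 0.079, 0.0, 0, 0, 0, -1], [0, 0.079, 0.0, 0, 0, 0, -1]]]}}

```text
time_s: 14.6
tool_pos: [0.6283, 0.0114, 0.1796]
tool_rot: [-179.9, -39.8, -1.3]
force: [0.2, 0.5, -1.1]
grip_width: 0.0004
```

```bash
python3 st.py; python3 look.py o
python3 - <<'E'
from mv import *
w=np.load("wr.npz")
r=cv2.imread("pics/o_wrist.png"); h=cv2.cvtColor(r,cv2.COLOR_BGR2HSV); m=cv2.inRange(h,(20,120,120),(35,255,255)); k,_,st,c=cv2.connectedComponentsWithStats(m)
for i in range(1,k):
    if st[i][4]>30:
        X=W(wray(w,c[i],o,n)); print(c[i].round(),st[i][4],np.hypot(X[0],X[1]).round(4),np.degrees(np.arctan2(X[1],X[0])).round(1))
E
```

```text
14.6 uln [ 0.0421 -0.0305 -0.0228] r 0.052 th -35.9 F [ 0.2  0.5 -1.1] Fl 0.5 q2,j [  -2.7  -11.4   -3.6  126.7    9.9   25.4 -105.2]
[ 0.09  0.16 -0.17]
yellow [311.5 174.2] 8 r 0.1463 th -77.7
yellow [266.7 186.3] 174 r 0.0739 th 15.0
yellow [302.5 180.8] 13 r 0.1011 th -72.8
yellow [259.2 195.4] 25 r 0.085 th 43.8
[448.  98.] 1981 0.1686 -39.0
[362. 212.] 412 0.0877 -43.8
[300. 289.] 175 0.0215 -72.1
[331. 289.] 160 0.0423 -81.1
[296. 336.] 4750 0.0374 -153.3
```

View pics/o_wrist.png

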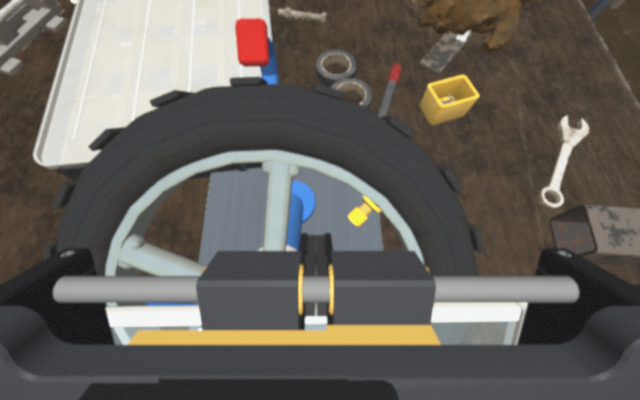

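Call:
{"fn": "servo_tool", "kwargs": {"increments": [[[0.002, -0.003, 0, 0, 0, 0, -1], [0.004, -0.006, 0, 0, 0, 0, -1], [0.0055, -0.0095, 0, 0, 0, 0, -1], [0.007, -0.013, 0, 0, 0, 0, -1], [0.008, -0.0165, 0, 0, 0, 0, -1], [0.009, -0.02, 0, 0, 0, 0, -1], [0.0095, -0.0235, 0, 0, 0, 0, -1], [0.01, -0.027, 0, 0, 0, 0, -1], [0.01, -0.0305, 0, 0, 0, 0, -1], [0.01, -0.034, 0, 0, 0, 0, -1], [0.0095, -0.038, 0, 0, 0, 0, -1], [0.0095, -0.038, 0, 0, 0, 0, -1]]]}}

```text
time_s: 15.9
tool_pos: [0.6355, 0.0458, 0.1857]
tool_rot: [179.9, -39.8, -1.4]
force: [-0.4, -6.2, -0.6]
grip_width: 0.0006
```

```bash
cat > val.py <<'E'
from mv import *
import sys
r=env.read_camera("wrist"); w=dict(K=r["intrinsics"],r=r["rvec"],t=r["tvec"]); im=r["frame"]; cv2.imwrite(f"pics/{sys.argv[1]}.png",im)
h=cv2.cvtColor(im,cv2.COLOR_BGR2HSV)
for nm,m,hn in(("y",cv2.inRange(h,(20,120,120),(35,255,255)),0),("red",cv2.inRange(h,(0,170,120),(6,255,255)),.0066)):
    k,_,st,c=cv2.connectedComponentsWithStats(m)
    for i in range(1,k):
        if st[i][4]>100:
            X=W(wray(w,c[i],o+hn*n,n)); print(nm,c[i].round(),st[i][4],np.hypot(X[0],X[1]).round(4),np.degrees(np.arctan2(X[1],X[0])).round(1))
E
python3 st.py; python3 val.py q
```

```text
15.9 uln [ 0.051   0.0041 -0.0223] r 0.0512 th 4.6 F [-0.4 -6.2 -0.6] Fl -6.2 q2,j [  -2.1  -10.1   -9.   124.9   15.    27.  -114. ]
[ 0.34  0.24 -0.27]
y [469. 103.] 1958 0.1602 -31.4
y [348. 192.] 397 0.0867 -10.9
y [300. 289.] 167 0.0209 43.2
y [331. 289.] 168 0.0164 -25.1
y [297. 336.] 4651 0.0305 145.3
red [319.  59.] 1347 0.1588 0.5
```

View pics/q.png

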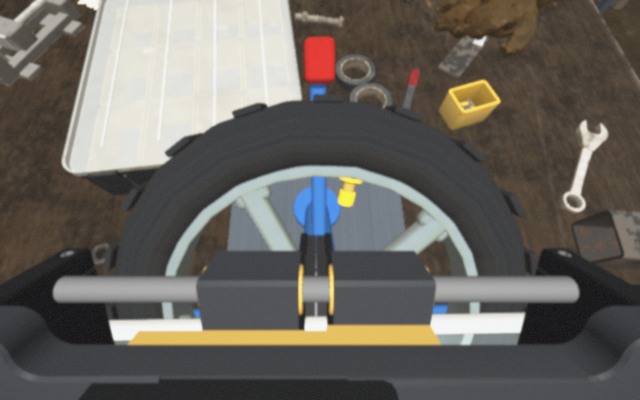

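Call:
{"fn": "servo_tool", "kwargs": {"increments": [[[-0.0005, -0.003, 0, 0, 0, 0, -1], [-0.001, -0.006, 0, 0, 0, 0, -1], [-0.002, -0.0085, 0, 0, 0, 0, -1], [-0.0025, -0.01, 0, 0, 0, 0, -1], [-0.0025, -0.01, 0, 0, 0, 0, -1]]]}}

```text
time_s: 16.45
tool_pos: [0.6345, 0.0558, 0.1848]
tool_rot: [179.9, -39.8, -1.4]
force: [1.0, -6.6, -0.1]
grip_width: 0.0005
```

```bash
python3 st.py; python3 val.py r
```

```text
16.45 uln [ 0.0495  0.014  -0.0222] r 0.0515 th 15.8 F [ 1.  -6.6 -0.1] Fl -6.6 q2,j [  -2.   -10.   -10.5  124.9   16.5   27.1 -116.5]
[ 0.34  0.15 -0.28]
y [476. 101.] 1872 0.1568 -29.7
y [333. 187.] 374 0.0868 1.6
y [300. 289.] 179 0.028 60.3
y [331. 290.] 168 0.0135 12.6
y [297. 336.] 4673 0.0382 133.9
red [338.  56.] 1334 0.1588 0.5
```

View pics/r.png

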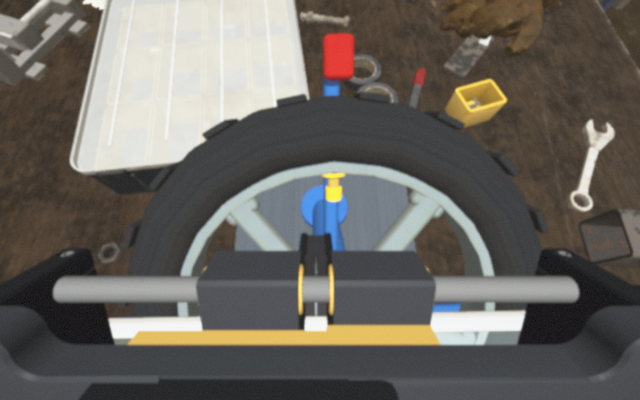

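Call:
{"fn": "servo_tool", "kwargs": {"increments": [[[0, 0.006, 0, 0, 0, 0, -1], [0, 0.012, 0, 0, 0, 0, -1], [0, 0.012, -0.01, 0, 0, 0, -1], [0, 0.012, -0.02, 0, 0, 0, -1], [0, 0.012, -0.03, 0, 0, 0, -1], [0, 0.012, -0.04, 0, 0, 0, -1], [0, 0.012, -0.05, 0, 0, 0, -1], [0, 0.012, -0.06, 0, 0, 0, -1], [0, 0.012, -0.065, 0, 0, 0, -1], [0, 0.012, -0.07, 0, 0, 0, -1], [0.005, 0.012, -0.075, 0, -2, 0, -1], [0.01, 0.012, -0.08, 0, -4, 0, -1], [0.015, 0.012, -0.09, 0, -7, 0, -1], [0.015, 0.012, -0.1, 0, -10, 0, -1], [0.015, 0.012, -0.1, 0, -10, 0, -1], [0.015, 0.012, -0.1, 0, -10, 0, -1]]]}}

```text
time_s: 18.1
tool_pos: [0.582, 0.0481, 0.2713]
tool_rot: [-179.9, -30.0, -1.3]
force: [-1.4, -0.4, -0.4]
grip_width: 0.0006
```

```bash
python3 st.py; python3 val.py s; python3 look.py t
```

```text
18.1 uln [0.065  0.0054 0.0777] r 0.0653 th 4.8 F [-1.4 -0.4 -0.4] Fl -0.5 q2,j [  -3.   -15.    -7.2  114.1    5.    51.4 -103.9]
[ 0.08 10.03 -0.21]
y [452.  74.] 1504 0.1943 -33.1
y [317. 165.] 134 0.0854 1.8
y [300. 289.] 156 0.0743 161.7
y [331. 290.] 159 0.0739 -169.5
y [296. 336.] 4660 0.1565 168.4
red [320.  80.] 537 0.1588 0.4
yellow [266.8 183.8] 175 r 0.0781 th 9.9
yellow [259.8 196.4] 19 r 0.0835 th 45.6
```

View pics/s.png

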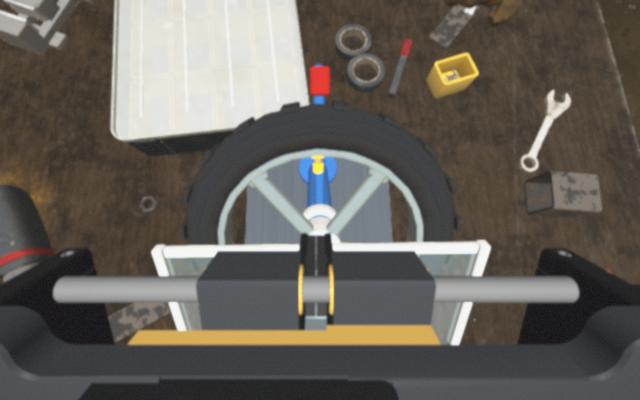

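View pics/t_scene.png

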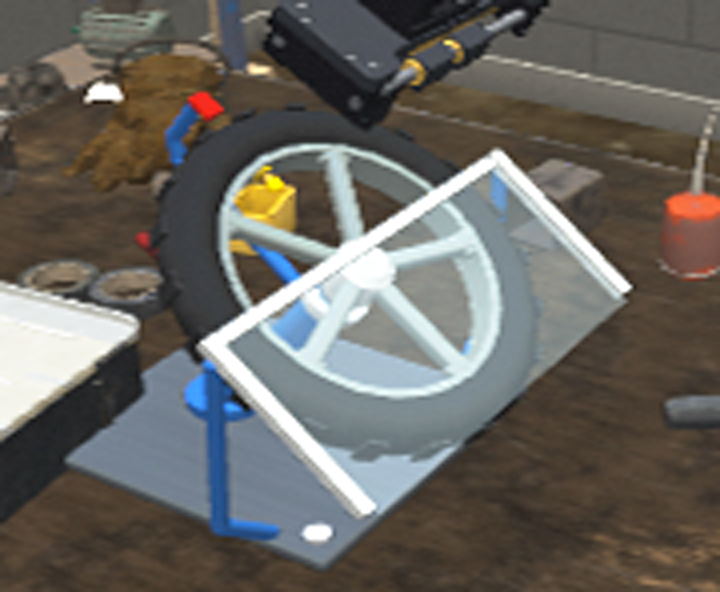

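Call:
{"fn": "servo_tool", "kwargs": {"increments": [[[0, 0, 0, 0, 0, 0, -1], [0, 0, 0, 0, 0, 0, -1], [0, 0, 0, 0, 0, 0, -1]]]}}

```text
time_s: 18.55
tool_pos: [0.5817, 0.0481, 0.2714]
tool_rot: [-179.9, -29.9, -1.3]
force: [0.7, 0.2, 0.4]
grip_width: 0.0006
```

Run:
```python
from cell import env
s=env.get_obs(); print(s["time_s"],s["joint_velocities"].round(2),s["force"]); print(env.sign_off())
```

```text
18.55 [ 0.02  0.01  0.11 -0.32  0.14  0.1   0.11] [0.68557149 0.20092211 0.36039233]
the job is handed in; nothing more can be done
None
```

I turned the wheel counter-clockwise by about 145° with three pushes on its spokes, using the closed fingertips in the part the guard leaves open. I handed the job in at 18.55 s, and it reported no verdict.

**Last checks:**
- **Valve position:** in the final wrist picture the valve is at about 1.8° and the pointer at about 0.4°. That is roughly 2 mm apart at the tip, against the 10 mm allowed.
- **Hand clear:** the fingertips are about 78 mm in front of the wheel's middle plane. The force reading is under 1 N and the arm is at rest.
- **Push force:** the readings I took during the pushes were 3 to 7 N. They come from the end of each move, so I have no reading of the peaks.
- **Wheel at rest:** I had no reading of the wheel's speed; it stayed where I left it in the last pictures.
- **Loose parts:** I saw none disturbed in the pictures, but I did not measure them individually.

**What disagreed:**
- **Missed first pass:** my first sweep, with the tool point 4 mm behind the wheel's middle plane, passed over a spoke without turning the wheel. In the pictures the finger ends looked shorter than the stated tool point, so I pushed at 22 mm behind instead.
- **Camera mismatch:** the fixed and wrist cameras disagreed by 5 to 10 mm on the stand's position, so I worked from a combined fit.
- **Joint speed:** joint 1 showed one reading of about 123°/s on the approach, below its 147°/s limit.

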